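# Load the bench mixer and hold its run paddle half pressed

### The job

Stand the small round black-capped bottle that stands beside the mixer upright and fully down in the mixer's round well (the other well is square), and let go of it. Then press the spring paddle straight in front of that well to half travel, where it lies level with the rails beside it, and keep it there: the mixer runs only at half travel, so never push a paddle down to its stop, and leave the other paddle and the things standing round about alone. Finish while still holding the paddle half pressed.

Things in the scene. Friction and masses are not known exactly. Their poses are not given: they have to be found in the camera images.
- mixer: grey two-place bench mixer, screwed to the bench: base 168 x 158 x 18 mm. Origin on the bench under it, z up; its +x points away from the robot side, to the wells, -x to the paddles, +y to its left side. Base spans x -92..+76 mm, y +-79 mm. Two wells at x = +41 mm, y = +36 (left) and -36 mm (right); in front of each a steel paddle, x -82..-5 mm, same y. Three rails, 8 mm wide, tops 48 mm above the bench, run along x between and beside the paddles (y = 0, +-73 mm)
- round_insert: plain grey block 56 x 56 x 28 mm with a ROUND well, 36 mm across and 20 mm deep, fixed on the mixer's left or right place (which one changes). Origin: centre of its underside, 18 mm above the bench; well floor 8 mm above the origin, block top 28 mm above it; z up
- square_insert: the like grey block with a SQUARE well, 45 x 45 mm and 20 mm deep, fixed on the mixer's other place. Origin: centre of its underside
- bottle: small round bottle with a black ribbed cap, 30 mm across at the body, 72 mm tall, standing on the bench to the left of the mixer's paddles, clear of it (the tall microscope stands to the mixer's right: keep the gripper off it). The cap, 19 mm across, reaches from 50 to 72 mm above its underside and is the place to grip it. Origin: centre of its underside; z up
- paddle_left (a joint): steel paddle, 50 mm wide, on the mixer's left side (+y), straight in front of the left well. It is hinged at its rear end and a spring holds it up; value in rad: 0 = at rest, sloping up towards its front end by 0.18; 0.18 = half travel, paddle level, its top 48 mm above the bench and flush with the rails; 0.36 = down on its stop. Pressed at the tread it takes about 2.5 N to start, 7 N at half travel, 11 N near the stop; it springs back when let go
- paddle_right (a joint): steel paddle, 50 mm wide, on the mixer's right side (-y), straight in front of the right well. It is hinged at its rear end and a spring holds it up; value in rad: 0 = at rest, sloping up towards its front end by 0.18; 0.18 = half travel, paddle level, its top 48 mm above the bench and flush with the rails; 0.36 = down on its stop. Pressed at the tread it takes about 2.5 N to start, 7 N at half travel, 11 N near the stop; it springs back when let go
- tread_left (a point): middle of the black rubber tread on top of the left paddle's front end (tread 20 x 44 mm), 64 mm in front of the hinge axis. About 60 mm above the bench at rest, 49 mm at half travel, 37 mm at the stop; moves with the paddle
- tread_right (a point): middle of the black rubber tread on top of the right paddle's front end (tread 20 x 44 mm), 64 mm in front of the hinge axis. About 60 mm above the bench at rest, 49 mm at half travel, 37 mm at the stop; moves with the paddle
- cover_box: small white cover-glass box 31 x 63 x 23 mm on the bench; a bystander. Origin: centre of its underside
- eraser: eraser 22 x 48 x 12 mm on the bench; a bystander. Origin: centre of its underside
- stain_jar: square glass staining jar with a knobbed lid, 48 x 48 x 101 mm, on the bench; a bystander. Origin: centre of its underside
There are look-alikes about, which are no part of the job. Leave any blue look-alike of the bottle alone.

How it is judged:
On the way, in this order (a step that is already met when the one before it is completed fails the run):
1. the bottle stands fully down in the round well and is let go (horizontal distance between bottle and round_insert below 0.007 m and z of bottle in the frame of round_insert below 0.013 m and angle between bottle's own z axis and vertical below 0.15 rad and contact force between the fingers and bottle below 0.2 N), for 0.2 s.
2. the paddle in front of that well is held about half pressed for a second (((y of round_insert in the frame of mixer above 0 m and value of joint paddle_left between 0.12 and 0.24 rad and value of joint paddle_right below 0.06 rad and contact force between any of the fingers, the arm and paddle_left above 1 N) or (y of round_insert in the frame of mixer below 0 m and value of joint paddle_right between 0.12 and 0.24 rad and value of joint paddle_left below 0.06 rad and contact force between any of the fingers, the arm and paddle_right above 1 N))), for 1 s.
At the end, for the whole second after the job is handed in: The bottle stands let go in the round well (within 7 mm of its centre, under 5 mm above its floor, tilted under 0.15 rad). The robot holds the paddle in front of it at 0.12 to 0.24 rad (half travel 0.18) with over 1 N; the other paddle is up (under 0.06 rad) (all of step 1 and linear speed of bottle below 0.02 m/s and ((y of round_insert in the frame of mixer above 0 m and value of joint paddle_left between 0.12 and 0.24 rad and value of joint paddle_right below 0.06 rad and contact force between any of the fingers, the arm and paddle_left above 1 N) or (y of round_insert in the frame of mixer below 0 m and value of joint paddle_right between 0.12 and 0.24 rad and value of joint paddle_left below 0.06 rad and contact force between any of the fingers, the arm and paddle_right above 1 N))); the arm keeps its last pose, push and grip.
It fails at once if a paddle is pushed down to its stop (beyond 0.335 rad) (value of joint any of paddle_left, paddle_right above 0.335 rad).
It fails at once if the paddle in front of the square well is pressed (beyond 0.06 rad) ((y of round_insert in the frame of mixer above 0 m and value of joint paddle_right above 0.06 rad) or (y of round_insert in the frame of mixer below 0 m and value of joint paddle_left above 0.06 rad)).
It fails at once if a bystander (cover-glass box, eraser, staining jar) is shifted by more than 20 mm (distance of any of cover_box, eraser, stain_jar from where it was at the start of the episode above 0.02 m).
It also fails if it takes over 48 s, if anything falls off the work surface, if the arm or the gripper's body presses on something with over 40 N, if the wrist force passes 120 N, or if a joint passes its speed limit or range.

### The arm

A 6-joint arm with a two-finger parallel gripper is mounted at the origin on a cart in front of the work surface, level with it; the furniture and walls round the work are solid. World frame = base frame: x ahead of the robot, y to its left, z up, the work surface at z = 0. Lengths are in m, angles in rad, forces in N, time in s.
With the tool pointing down it reaches from about 0.35 to 0.975 m from the base axis. Payload 4.9 kg.
Tool frame: the origin (TCP) lies on the mounting face of the last link; the fingertips stand 173 mm ahead of it and the grasp point (between the pads) lies 155 mm ahead of it (arm.tips_ahead is the distance from the TCP to the fingertips, in m); z points along the fingers, y is the line along which they close (so a half turn about z gives the same grasp; the last joint's range is limited). The gripper opens to 85 mm and grips with 20 to 120 N. Pads are 22 mm wide; open, the fingers measure 114 mm over their backs; the gripper's body (76 mm by 85 mm) begins 54 mm behind the grasp point. The pads swing forward as they close: fully open they stand 13 mm farther back than shut.
Start: joints at [-1.263, 0.053, 1.613, -0, 1.476, -0.119], TCP at [0.259, -0.569, 0.405] pointing down, gripper open.
Joint ranges: [-3.01, 3.01], [-1.01, 2.22], [0.06, 2.58], [-1.02, 4.17], [0.09, 2.62], [-3.14, 3.14]. Speed limits (rad/s): [2.57, 2.57, 3.14, 3.14, 3.14, 3.14].

### API

Orientations are given as a unit quaternion [x, y, z, w].
In Python, from rig import state, eyes, order, arm gives the robot as it stands.
- The arm moves only by the tool step_arm, never from a script. Its argument "commands" is a list of rows, each a list of 7 numbers: the shift along the world's x, y, z in cm, then the turn, a rotation vector about the world's x, y, z in rad, then the opening in per cent of the stroke, from 0 (shut) to 100 (fully open). A call has 1 to 20 rows; each row is the pose to reach, as a shift and turn from the pose commanded when the call began; what a row does not reach only later rows make up. A row lasts 1/12 s, in which the tool goes at most 41.7 mm and 7.16 degrees, less where a joint would pass 70% of its speed; a pose out of reach is approached as far as the arm can. A call with a gripper value outside its range is refused whole. The fingers move at their own pace and stop on an object; "newtons" is the grip in N (left out, the last holds). Time passes only in rows, so rows that repeat a pose let the fingers close. It gives the time, the measured TCP pose, the force, the opening and the grip force at its end, in the units of the state.
- state(): the state, without advancing time (a new reading comes with each control period).
- eyes.capture(name): name is "scene" or "top" or "wrist"; returns the picture (384x512x3 uint8, blue, green, red); there is no depth.
- eyes.camera_model(name): a dict with "fx", "fy", "cx", "cy" (pixels), "world_from_camera" (4x4, takes a point from camera to world coordinates); the wrist camera has in their place "hand_eye" (4x4, takes a point from camera to tool coordinates, whose origin is the TCP and whose axes are the flange's). Camera axes: x right, y down, z forward; pixel columns grow to the right and rows downward; lengths in m; the calibration is good to about 2 mm. A picture is of the moment at which its call begins: read the wrist's pose just before it. camera_model takes no time and is no camera call.
- order.finish_job(): hands the job in; it is judged then, once.
The state is a dict: "t": time; "qpos": joint angles; "joint_vel": joint speeds; "joint_torque": joint torques, N m; "tcp_pos": TCP position; "tool_rot": TCP orientation; "wrist_force": force on the tool from outside, world axes, zero at the start; "torque": the same for the moment, N m; "gripper_width": opening from 0.0 (shut) to 1.0 (fully open); "gripper_force": force on a finger pad.
Only numpy, scipy, OpenCV 4.12 (cv2) and the standard library are available. Lean on these libraries where they do the work, as an engineer would, in place of code of your own. Each camera call takes 0.05 s, during which the arm holds its last target. There are 200 camera calls.

## Working session

There is one attempt and no reset: what is moved stays moved. The work goes in short steps, Python scripts to look and compute and a tool call to move; the robot and the scene stay as the last step left them, time stands still between calls to the robot, and variables do not carry over. Pictures are saved under pics/ and viewed, at most 10 in all, crops included, and the job is handed in when it is done.

Besides the shell and the picture viewer there is one more tool, called as a command line: name --pt "numbers of a row" for each row, then --argument value for the rest. step_arm: Moves the arm, as the interface text tells. Its arguments: {"type":"object","properties":{"commands":{"type":"array"},"newtons":{"type":"number"}},"required":["commands"]}

```bash
mkdir -p pics; python3 - <<'E'
from rig import state,eyes
import cv2,numpy as np
s=state();print(s['t'],s['tcp_pos'],s['tool_rot'],s['gripper_width'])
for n in('scene','top'):
    cv2.imwrite(f'pics/{n}0.png',cv2.resize(eyes.capture(n),(800,600),interpolation=cv2.INTER_CUBIC))
    m=eyes.camera_model(n);print(n,m['fx'],m['fy'],m['cx'],m['cy']);print(np.round(m['world_from_camera'],4).tolist())
print(np.round(eyes.camera_model('wrist')['hand_eye'],4).tolist())
E
```

```text
0.0 [ 0.25864975 -0.56867257  0.40346255] [ 9.77313345e-01  2.11796123e-01 -8.75486289e-05 -1.01045666e-03] 0.996958484998895
scene 389.48541864272937 389.48541864272937 252.23782726689083 194.28313803048624
[[-0.6056, -0.3964, 0.69, -0.0674], [-0.7958, 0.3079, -0.5215, 0.768], [-0.0057, -0.8649, -0.5019, 0.548], [0.0, 0.0, 0.0, 1.0]]
top 467.4041012825432 467.4041012825432 261.06098079932593 193.0085618181451
[[-0.0213, -0.9902, 0.1377, 0.4605], [-0.9998, 0.0211, -0.0024, 0.2854], [-0.0006, -0.1377, -0.9905, 1.0681], [0.0, 0.0, 0.0, 1.0]]
[[-0.0003, -0.956, -0.2932, 0.0744], [1.0, 0.0, -0.0012, 0.0008], [0.0011, -0.2932, 0.956, 0.0305], [0.0, 0.0, 0.0, 1.0]]
```

View pics/scene0.png

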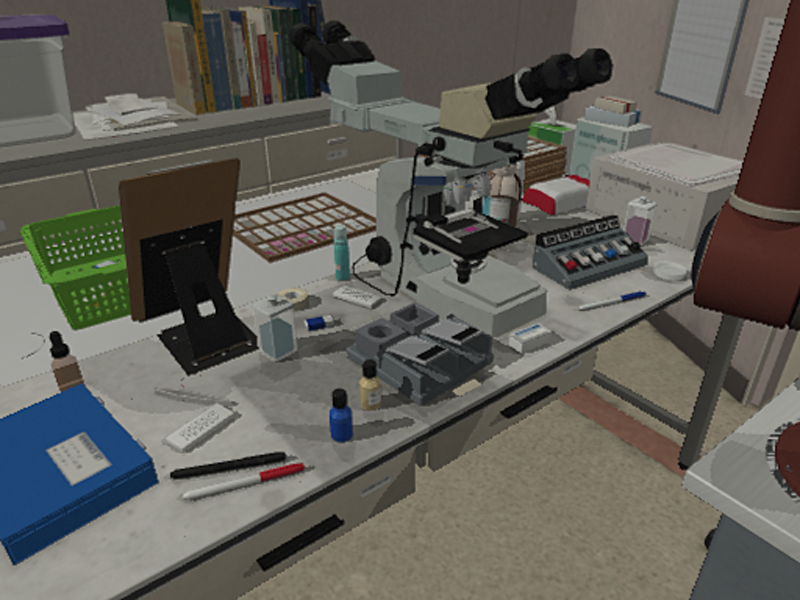

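View pics/top0.png

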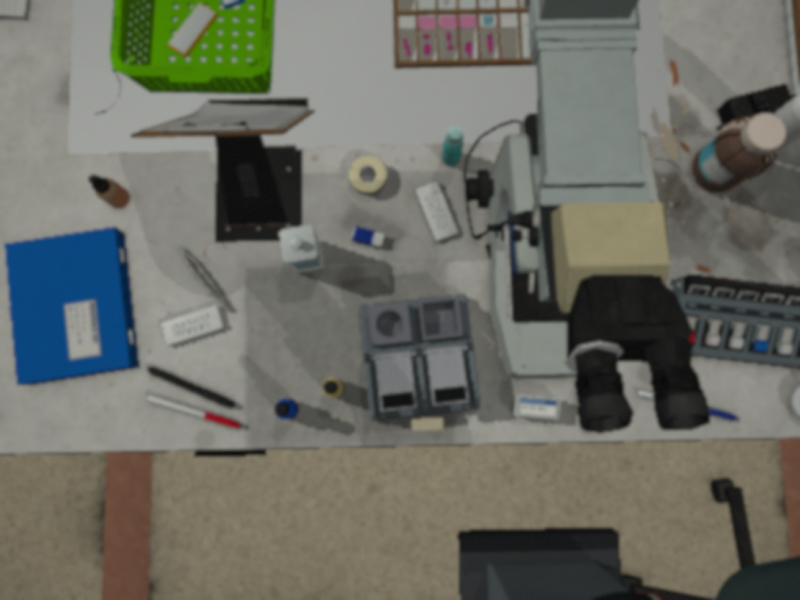

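The round well is the left one, at (391,322) in the top view. The tan bottle is at (332,387), the blue look-alike at (286,408), and the microscope is to the right of the mixer. I'll enlarge both views to measure.

```bash
python3 - <<'E'
import cv2
from rig import eyes
a=eyes.capture('top')[180:280,175:308];cv2.imwrite('pics/t1.png',cv2.resize(a,None,fx=6,fy=6,interpolation=cv2.INTER_CUBIC))
a=eyes.capture('scene')[190:290,200:333];cv2.imwrite('pics/s1.png',cv2.resize(a,None,fx=6,fy=6,interpolation=cv2.INTER_CUBIC))
E
```

```text
(no output)
```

View pics/t1.png

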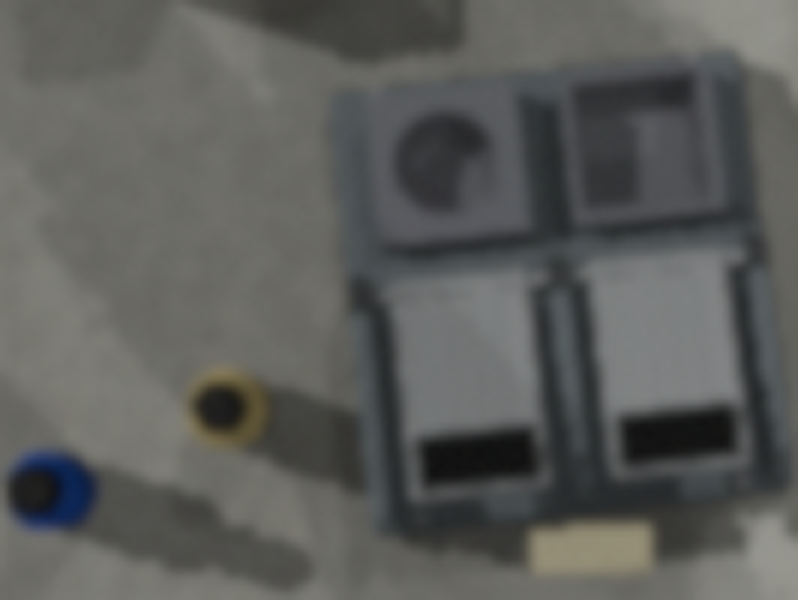

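View pics/s1.png

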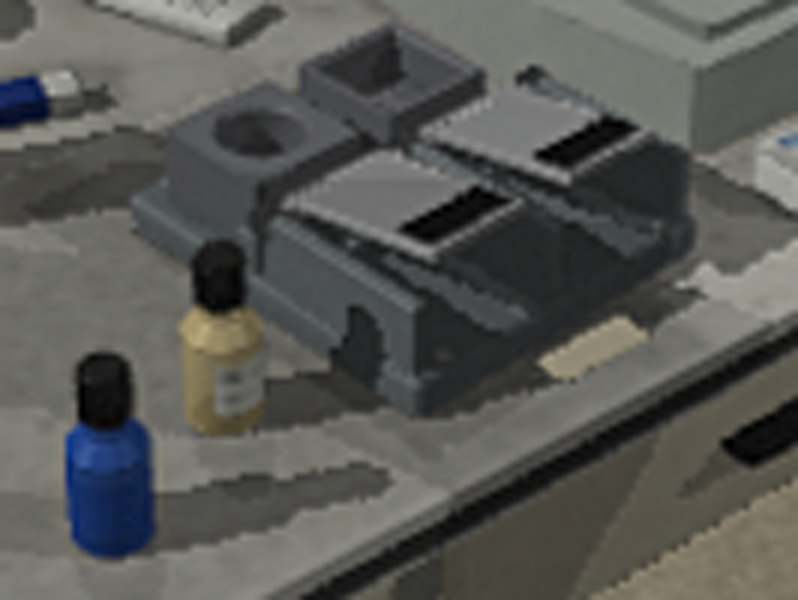

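```bash
cat >h.py <<'E'
import numpy as np
from rig import eyes,state
def ray(n,px,z,scale=6,off=(0,0)):
    m=eyes.camera_model(n);W=m['world_from_camera']
    u,v=[(p+.5)/scale-.5+o for p,o in zip(px,off)]
    d=W[:3,:3]@[(u-m['cx'])/m['fx'],(v-m['cy'])/m['fy'],1]
    return W[:3,3]+d*(z-W[2,3])/d[2]
E
python3 - <<'E'
from h import *
P={}
for k,p,z in [('cap',(220,404),.072),('well',(444,161),.046),('block',(453,164),.046),('tl',(479,457),.060),('tr',(681,434),.060),
 ('baseTL',(333,92),.018),('baseTR',(737,55),.018),('TL',(372,88),.046),('TR',(520,82),.046),('BL',(385,245),.046),('BR',(535,236),.046)]:
    P[k]=ray('top',p,z,6,(175,180));print(k,P[k].round(4))
for k,p,z in [('cap',(218,250),.072),('bot',(222,418),.0),('well',(262,133),.046),('tl',(458,214),.060),('tr',(588,142),.060)]:
    print('scene',k,ray('scene',p,z,6,(200,190)).round(4))
d=P['tl']-P['tr'];y=np.arctan2(-d[0],d[1]);print('yaw treads',y,np.hypot(*d[:2]))
R=np.array([[np.cos(y),-np.sin(y)],[np.sin(y),np.cos(y)]])
print('well from treads',P['tl'][:2]+R@[.041+.005+.064,0],'tread-from-well',P['well'][:2]-R@[.11,0])
E
```

```text
cap [0.486  0.3909 0.072 ]
well [0.5735 0.311  0.046 ]
block [0.5723 0.3077 0.046 ]
tl [0.4656 0.3    0.06  ]
tr [0.4722 0.2279 0.06  ]
baseTL [0.6037 0.3532 0.018 ]
baseTR [0.6145 0.2001 0.018 ]
TL [0.601 0.337 0.046]
TR [0.6021 0.2825 0.046 ]
BL [0.5431 0.3331 0.046 ]
BR [0.5452 0.2783 0.046 ]
scene cap [0.4851 0.3938 0.072 ]
scene bot [0.4824 0.3963 0.    ]
scene well [0.5697 0.3137 0.046 ]
scene tl [0.4638 0.302  0.06  ]
scene tr [0.4702 0.2313 0.06  ]
yaw treads 0.09112631101331904 0.0724857398961076
well from treads [0.57516794 0.31004577] tread-from-well [0.46392501 0.30097769]
```

```bash
python3 - <<'E'
from h import *
from itertools import product
s=800/512
def pr(n,X):
    m=eyes.camera_model(n);c=np.linalg.inv(m['world_from_camera'])@np.r_[X,1]
    return ((m['fx']*c[0]/c[2]+m['cx'])*s,(m['fy']*c[1]/c[2]+m['cy'])*s)
for px in [(600,412),(683,412),(632,350),(612,245)]:
  for z in (.25,.35,.4,.45,.5):
    X=ray('top',px,z,s);print(px,X.round(3),np.round(pr('scene',X)))
for px in [(298,245)]: print('jar knob',ray('top',px,.1,s).round(3))
print('blue',ray('top',(35,488),.072,6,(175,180)).round(3))
E
```

```text
(600, 412) [0.447 0.074 0.25 ] [565. 191.]
(600, 412) [0.448 0.1   0.35 ] [561. 123.]
(600, 412) [0.449 0.112 0.4  ] [559.  84.]
(600, 412) [0.45  0.125 0.45 ] [557.  42.]
(600, 412) [0.451 0.138 0.5  ] [555.  -3.]
(683, 412) [ 0.445 -0.018  0.25 ] [606. 179.]
(683, 412) [0.447 0.019 0.35 ] [600. 114.]
(683, 412) [0.448 0.037 0.4  ] [597.  77.]
(683, 412) [0.449 0.056 0.45 ] [594.  38.]
(683, 412) [0.45  0.075 0.5  ] [590.  -5.]
(632, 350) [0.514 0.034 0.25 ] [546. 174.]
(632, 350) [0.508 0.065 0.35 ] [544. 111.]
(632, 350) [0.505 0.08  0.4  ] [543.  75.]
(632, 350) [0.501 0.095 0.45 ] [541.  36.]
(632, 350) [0.498 0.111 0.5  ] [540.  -6.]
(612, 245) [0.635 0.049 0.25 ] [484. 158.]
(612, 245) [0.614 0.078 0.35 ] [484. 100.]
(612, 245) [0.603 0.092 0.4  ] [485.  67.]
(612, 245) [0.592 0.107 0.45 ] [485.  31.]
(612, 245) [0.582 0.121 0.5  ] [486.  -9.]
jar knob [0.676 0.43  0.1  ]
blue [0.458 0.456 0.072]
```

Both views agree: bottle (0.486, 0.392), round well (0.573, 0.311), left tread (0.465, 0.301), mixer yaw about 0.09. The microscope eyepieces reach about 0.43 m high at x > 0.43, so I'll pass above and in front of them.

step_arm --pt "2 17 20 0 0 0.5 60" --pt "2 17 20 0 0 0.5 60" --pt "2 17 20 0 0 0.5 60" --pt "2 17 20 0 0 0.5 60" --pt "2 17 20 0 0 0.5 60" --pt "2 17 20 0 0 0.5 60" --pt "2 17 20 0 0 0.5 60" --pt "8 57 24 0 0 1.23 60" --pt "8 57 24 0 0 1.23 60" --pt "8 57 24 0 0 1.23 60" --pt "8 57 24 0 0 1.23 60" --pt "8 57 24 0 0 1.23 60" --pt "8 57 24 0 0 1.23 60" --pt "8 57 24 0 0 1.23 60" --pt "8 57 24 0 0 1.23 60" --pt "8 57 24 0 0 1.23 60" --pt "8 57 24 0 0 1.23 60" --pt "8 57 24 0 0 1.23 60" --pt "8 57 24 0 0 1.23 60" --pt "8 57 24 0 0 1.23 60"

```text
t: 1.87
tcp_pos: [0.3391, 0.0009, 0.644]
tool_rot: [0.676, 0.737, -0.0, -0.0]
wrist_force: [-0.7, 0.4, 0.3]
gripper_width: 0.596
gripper_force: 0.0
```

step_arm --pt "0 22 -4 0 0 0 60" --pt "0 22 -4 0 0 0 60" --pt "0 22 -4 0 0 0 60" --pt "0 22 -4 0 0 0 60" --pt "0 22 -4 0 0 0 60" --pt "0 22 -4 0 0 0 60" --pt "14.7 39.1 -26.4 0 0 0 60" --pt "14.7 39.1 -26.4 0 0 0 60" --pt "14.7 39.1 -26.4 0 0 0 60" --pt "14.7 39.1 -26.4 0 0 0 60" --pt "14.7 39.1 -26.4 0 0 0 60" --pt "14.7 39.1 -26.4 0 0 0 60" --pt "14.7 39.1 -26.4 0 0 0 60" --pt "14.7 39.1 -26.4 0 0 0 60" --pt "14.7 39.1 -26.4 0 0 0 60" --pt "14.7 39.1 -26.4 0 0 0 60" --pt "14.7 39.1 -26.4 0 0 0 60"

```text
t: 3.28
tcp_pos: [0.4868, 0.3905, 0.3812]
tool_rot: [0.677, 0.736, 0.0, 0.0]
wrist_force: [0.4, 0.3, 0.1]
gripper_width: 0.6
gripper_force: 0.0
```

```bash
cat >>h.py <<'E'
from scipy.spatial.transform import Rotation as Ro
def wpose(s):
    T=np.eye(4);T[:3,:3]=Ro.from_quat(s['tool_rot']).as_matrix();T[:3,3]=s['tcp_pos'];return T
def wray(s,px,z,scale=1.5625):
    m=eyes.camera_model('wrist');W=wpose(s)@m['hand_eye']
    u,v=[(p+.5)/scale-.5 for p in px]
    d=W[:3,:3]@[(u-m['cx'])/m['fx'],(v-m['cy'])/m['fy'],1]
    return W[:3,3]+d*(z-W[2,3])/d[2]
E
python3 - <<'E'
from h import *
import cv2
s=state();a=eyes.capture('wrist');print(s['tcp_pos'],s['tool_rot'],s['t'])
cv2.imwrite('pics/w1.png',cv2.resize(a,(800,600),interpolation=cv2.INTER_CUBIC))
import pickle;pickle.dump({k:np.array(s[k]) for k in('tcp_pos','tool_rot')},open('w1.pkl','wb'))
E
```

```text
[0.48676068 0.3905116  0.38124621] [6.77003637e-01 7.35979654e-01 2.70348705e-05 1.55347367e-04] 3.2833
```

View pics/w1.png

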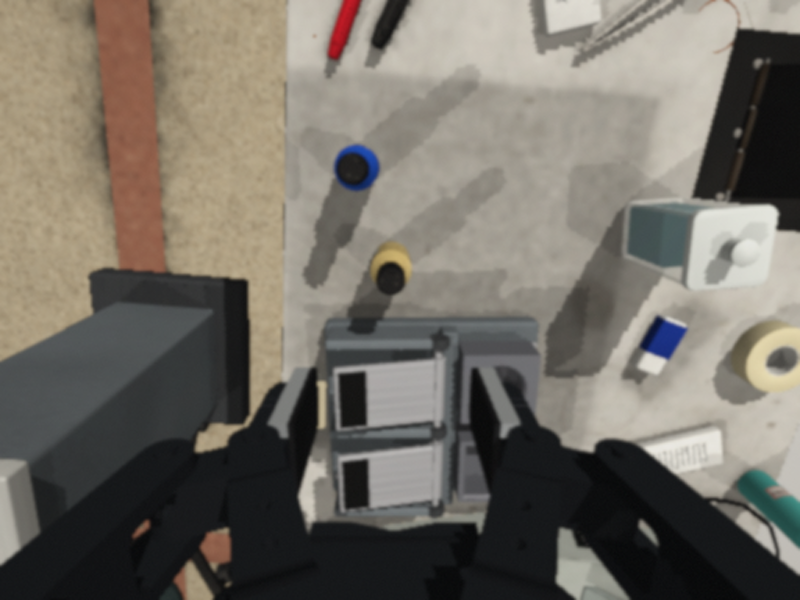

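The wrist view shows the tan bottle's cap at (391,278), the blue one at (352,167), the near (left) tread at (352,399) and the round well half hidden by a finger.

```bash
python3 - <<'E'
from h import *
import pickle;s=pickle.load(open('w1.pkl','rb'))
for k,p,z in [('cap',(391,278),.072),('tl',(352,399),.06),('tr',(355,484),.06),('cornerL-rear',(537,319),.018),('cornerL-front',(327,321),.018)]: print(k,wray(s,p,z).round(4))
E
```

```text
cap [0.4846 0.3943 0.072 ]
tl [0.4643 0.3006 0.06  ]
tr [0.4706 0.2288 0.06  ]
cornerL-rear [0.6001 0.3577 0.018 ]
cornerL-front [0.4389 0.3426 0.018 ]
```

step_arm --pt "-0.2 0.25 -4 0 0 0 60" --pt "-0.2 0.25 -8 0 0 0 60" --pt "-0.2 0.25 -11 0 0 0 60" --pt "-0.2 0.25 -13 0 0 0 60" --pt "-0.2 0.25 -14.5 0 0 0 60" --pt "-0.2 0.25 -15.5 0 0 0 60" --pt "-0.2 0.25 -15.9 0 0 0 60" --pt "-0.2 0.25 -15.9 0 0 0 60" --pt "-0.2 0.25 -15.9 0 0 0 60"

```text
t: 4.08
tcp_pos: [0.4843, 0.3947, 0.2237]
tool_rot: [0.676, 0.737, 0.001, 0.0]
wrist_force: [0.4, -0.0, -0.4]
gripper_width: 0.602
gripper_force: 0.0
```

step_arm --pt "0 0 0 0 0 0 40" --pt "0 0 0 0 0 0 30" --pt "0 0 0 0 0 0 20" --pt "0 0 0 0 0 0 10" --pt "0 0 0 0 0 0 0" --pt "0 0 0 0 0 0 0" --pt "0 0 0 0 0 0 0" --pt "0 0 0 0 0 0 0" --pt "0 0 0 0 0 0 0" --pt "0 0 0 0 0 0 0" --newtons 40

```text
t: 4.92
tcp_pos: [0.4842, 0.395, 0.2232]
tool_rot: [0.676, 0.737, 0.001, 0.0]
wrist_force: [-0.7, -0.1, 5.1]
gripper_width: 0.207
gripper_force: 39.2
```

```bash
python3 - <<'E'
from h import *
import cv2
a=eyes.capture('scene')[150:300,180:380];cv2.imwrite('pics/s2.png',cv2.resize(a,None,fx=4,fy=4,interpolation=cv2.INTER_CUBIC))
E
```

```text
(no output)
```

View pics/s2.png

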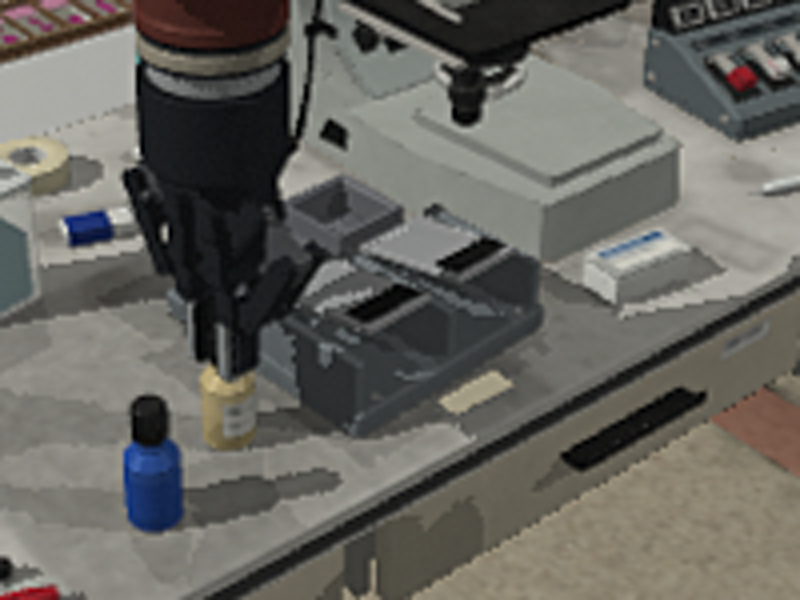

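Gripped at 17.6 mm, bottle upright and intact. Now lift and hover over the well.

step_arm --pt "0 0 2 0 0 0 0" --pt "0 0 5 0 0 0 0" --pt "0 0 8 0 0 0 0" --pt "1.5 -1.5 8.5 0 0 0 0" --pt "3.5 -3.3 8.5 0 0 0 0" --pt "5.5 -5.2 8.5 0 0 0 0" --pt "7.5 -7 8.5 0 0 0 0" --pt "8.8 -8.2 8 0 0 0 0" --pt "8.8 -8.2 7 0 0 0 0" --pt "8.8 -8.2 6 0 0 0 0" --pt "8.8 -8.2 5.5 0 0 0 0" --pt "8.8 -8.2 5.5 0 0 0 0" --pt "8.8 -8.2 5.5 0 0 0 0"

```text
t: 6.05
tcp_pos: [0.5707, 0.3133, 0.2754]
tool_rot: [0.676, 0.737, -0.001, -0.001]
wrist_force: [-0.7, 0.1, -0.6]
gripper_width: 0.207
gripper_force: 39.2
```

```bash
python3 - <<'E'
from h import *
import cv2
b=eyes.capture('scene')[170:245,215:315];cv2.imwrite('pics/s3.png',cv2.resize(b,None,fx=8,fy=8,interpolation=cv2.INTER_CUBIC))
s=state();print(s['tcp_pos'],s['gripper_width'])
E
```

```text
[0.57102102 0.31335219 0.27630619] 0.20614847482354817
```

View pics/s3.png

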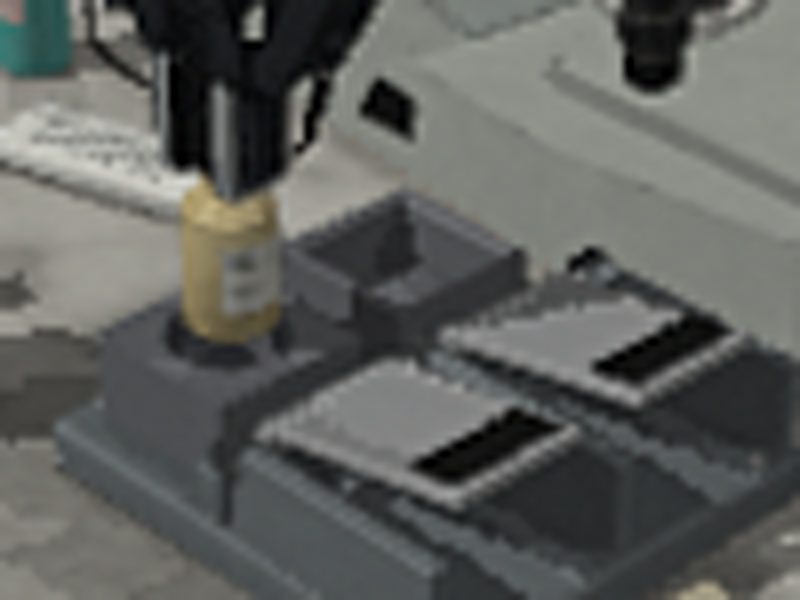

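```bash
python3 - <<'E'
from h import *
o=(215,170)
for z in(.050,.0526,.055): print('bottle',z,ray('scene',(232,314),z,8,o).round(4))
print('rim',ray('scene',(229,337),.046,8,o).round(4), 'rim left/right/bottom',[ray('scene',p,.046,8,o).round(4) for p in((167,337),(291,337),(229,367))])
print('treadL',ray('scene',(488,445),.060,8,o).round(4))
s=state();print(s['tcp_pos'])
E
```

```text
bottle 0.05 [0.5747 0.309  0.05  ]
bottle 0.0526 [0.5714 0.3114 0.0526]
bottle 0.055 [0.5683 0.3136 0.055 ]
rim [0.5701 0.3136 0.046 ] rim left/right/bottom [array([0.5814, 0.3282, 0.046 ]), array([0.5587, 0.299 , 0.046 ]), array([0.5569, 0.3232, 0.046 ])]
treadL [0.4645 0.3024 0.06  ]
[0.57102102 0.31335219 0.27630619]
```

step_arm --pt "0.08 0.05 0 0 0 0 0" --pt "0.08 0.05 -0.4 0 0 0 0" --pt "0.08 0.05 -0.8 0 0 0 0" --pt "0.08 0.05 -1.1 0 0 0 0" --pt "0.08 0.05 -1.4 0 0 0 0" --pt "0.08 0.05 -1.4 0 0 0 0" --pt "0.08 0.05 -1.4 0 0 0 0"

```text
t: 6.68
tcp_pos: [0.5724, 0.313, 0.2622]
tool_rot: [0.676, 0.737, -0.0, -0.0]
wrist_force: [0.0, 0.0, 0.6]
gripper_width: 0.207
gripper_force: 39.2
```

No force with the base about 7 mm below the rim, so it is in the well. Continue down.

step_arm --pt "0 0 -0.4 0 0 0 0" --pt "0 0 -0.8 0 0 0 0" --pt "0 0 -1.0 0 0 0 0" --pt "0 0 -1.2 0 0 0 0" --pt "0 0 -1.3 0 0 0 0" --pt "0 0 -1.3 0 0 0 0" --pt "0 0 -1.3 0 0 0 0"

```text
t: 7.27
tcp_pos: [0.5726, 0.3131, 0.2498]
tool_rot: [0.676, 0.737, 0.0, 0.0]
wrist_force: [0.3, -0.4, -0.7]
gripper_width: 0.2
gripper_force: 39.2
```

step_arm --pt "0 0 -0.1 0 0 0 0" --pt "0 0 -0.1 0 0 0 0" --pt "0 0 -0.1 0 0 0 24" --pt "0 0 -0.1 0 0 0 30" --pt "0 0 -0.1 0 0 0 40" --pt "0 0 -0.1 0 0 0 55" --pt "0 0 -0.1 0 0 0 55" --pt "0 0 -0.1 0 0 0 55" --pt "0 0 1 0 0 0 55" --pt "0 0 3 0 0 0 55" --pt "0 0 6 0 0 0 55" --pt "0 0 9 0 0 0 55" --pt "0 0 11 0 0 0 55" --pt "0 0 11 0 0 0 55"

```text
t: 8.43
tcp_pos: [0.5738, 0.3137, 0.3678]
tool_rot: [0.676, 0.737, 0.005, 0.003]
wrist_force: [-0.0, 0.5, 1.2]
gripper_width: 0.549
gripper_force: 0.0
```

```bash
python3 - <<'E'
from h import *
import cv2
b=eyes.capture('scene')[170:245,215:315];cv2.imwrite('pics/s4.png',cv2.resize(b,None,fx=6,fy=6,interpolation=cv2.INTER_CUBIC))
E
```

```text
(no output)
```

View pics/s4.png

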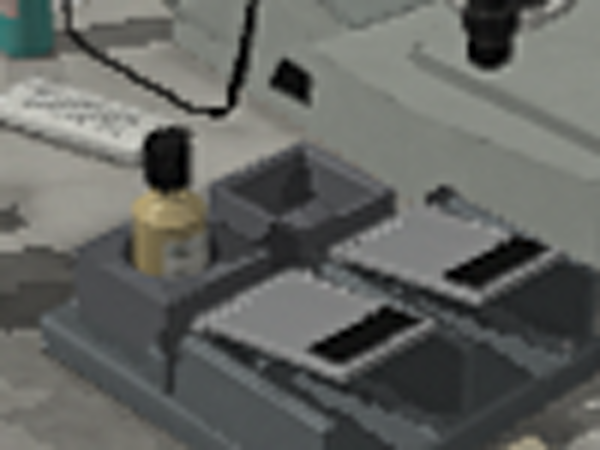

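The bottle stands upright in the round well, let go. Next: close the fingers and go above the left tread.

step_arm --pt "-3 -0.3 0 0 0 0 40" --pt "-6 -0.6 0 0 0 0 20" --pt "-9 -1 0 0 0 0 0" --pt "-10.8 -1.2 -2 0 0 0 0" --pt "-10.8 -1.2 -5 0 0 0 0" --pt "-10.8 -1.2 -7.5 0 0 0 0" --pt "-10.8 -1.2 -9.5 0 0 0 0" --pt "-10.8 -1.2 -10.5 0 0 0 0" --pt "-10.8 -1.2 -10.5 0 0 0 0" --pt "-10.8 -1.2 -10.5 0 0 0 0" --pt "-10.8 -1.2 -10.5 0 0 0 0" --pt "-10.8 -1.2 -10.5 0 0 0 0" --newtons 20

```text
t: 9.48
tcp_pos: [0.4653, 0.3014, 0.2565]
tool_rot: [0.676, 0.737, 0.001, 0.001]
wrist_force: [0.2, -1.3, 0.1]
gripper_width: -0.003
gripper_force: 0.0
```

step_arm --pt "0 0 -0.7 0 0 0 0" --pt "0 0 -1.4 0 0 0 0" --pt "0 0 -2.0 0 0 0 0" --pt "0 0 -2.4 0 0 0 0" --pt "0 0 -2.6 0 0 0 0" --pt "0 0 -2.8 0 0 0 0" --pt "0 0 -2.8 0 0 0 0" --pt "0 0 -2.8 0 0 0 0"

```text
t: 10.15
tcp_pos: [0.4645, 0.3012, 0.227]
tool_rot: [0.676, 0.737, -0.0, -0.0]
wrist_force: [-4.0, -0.1, 5.7]
gripper_width: -0.001
gripper_force: 2.5
```

step_arm --pt "0 0 -0.2 0 0 0 0" --pt "0 0 -0.4 0 0 0 0" --pt "0 0 -0.4 0 0 0 0" --pt "0 0 -0.4 0 0 0 0" --pt "0 0 -0.4 0 0 0 0"

```text
t: 10.57
tcp_pos: [0.4645, 0.3012, 0.2234]
tool_rot: [0.676, 0.737, -0.0, -0.0]
wrist_force: [-3.3, -1.8, 7.6]
gripper_width: 0.004
gripper_force: 3.3
```

```bash
python3 - <<'E'
from h import *
import cv2
b=eyes.capture('scene')[170:260,215:335];cv2.imwrite('pics/s5.png',cv2.resize(b,None,fx=6,fy=6,interpolation=cv2.INTER_CUBIC))
s=state();print(s['tcp_pos'],s['wrist_force'])
E
```

```text
[0.46453928 0.30123007 0.22343477] [-3.86009809 -1.14858525  6.11195167]
```

View pics/s5.png

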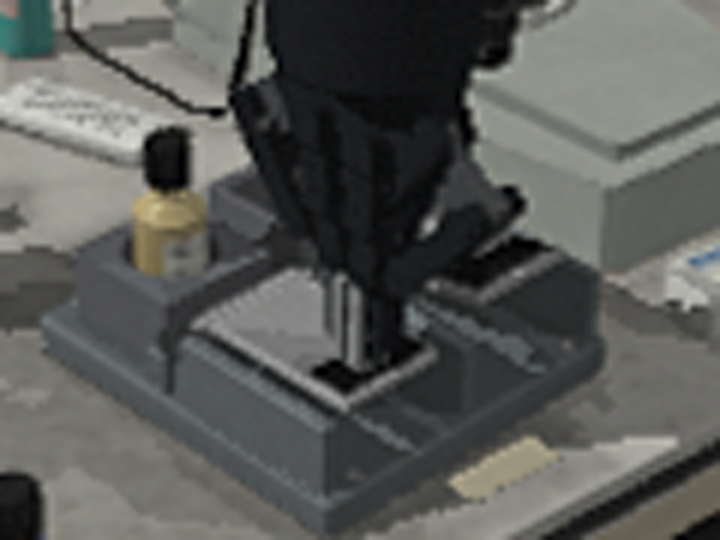

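The paddle is now nearly flush with the rails (front corner at (347,405) against (347,378) at rest), and the bottle is unchanged. Nudge 1 mm lower and hold.

step_arm --pt "0 0 -0.1 0 0 0 0" --pt "0 0 -0.1 0 0 0 0" --pt "0 0 -0.1 0 0 0 0" --pt "0 0 -0.1 0 0 0 0" --pt "0 0 -0.1 0 0 0 0" --pt "0 0 -0.1 0 0 0 0" --pt "0 0 -0.1 0 0 0 0" --pt "0 0 -0.1 0 0 0 0" --pt "0 0 -0.1 0 0 0 0" --pt "0 0 -0.1 0 0 0 0" --pt "0 0 -0.1 0 0 0 0" --pt "0 0 -0.1 0 0 0 0" --pt "0 0 -0.1 0 0 0 0" --pt "0 0 -0.1 0 0 0 0" --pt "0 0 -0.1 0 0 0 0" --pt "0 0 -0.1 0 0 0 0" --pt "0 0 -0.1 0 0 0 0" --pt "0 0 -0.1 0 0 0 0" --pt "0 0 -0.1 0 0 0 0" --pt "0 0 -0.1 0 0 0 0"

```text
t: 12.28
tcp_pos: [0.4645, 0.3012, 0.2226]
tool_rot: [0.676, 0.737, -0.0, -0.0]
wrist_force: [-3.6, -1.8, 7.3]
gripper_width: -0.004
gripper_force: 3.6
```

Tips are at 49.6 mm with about 7 N, which matches half travel, and this has been held for over 1.5 s.

```bash
python3 -c "
from rig import order;print(order.finish_job())"
```

```text
the job is handed in; nothing more can be done
None
```

The black-capped bottle stands let go in the round (left) well and the left paddle is held at about half travel (fingertips 49.6 mm above the bench, about 7 N); the job is handed in at about 12 s, with no verdict shown.

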